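# Set the inner timer knob of the loaded tube mixer

### The arm

A 7-joint arm with a two-finger parallel gripper is mounted at the origin on the work surface. World frame = base frame: x ahead of the robot, y to its left, z up, the work surface at z = 0. Lengths are in m, angles in rad, forces in N, time in s.
With the tool pointing down it reaches from about 0.4 to 0.875 m from the base axis. Payload 6.5 kg.
Tool frame: the origin (TCP) lies at the centre of the arm's flange, where the gripper is bolted on; the fingertips stand 166 mm ahead of it and the grasp point (between the pads) lies 147 mm ahead of it (arm.hold_point_z is the distance from the TCP to the grasp point, in m); z points along the fingers, y is the line along which they close (so a half turn about z gives the same grasp; the last joint's range is limited). The gripper opens to 88 mm and grips with 3 to 60 N. Pads are 18 mm wide; open, the fingers measure 123 mm over their backs; the gripper's body (75 mm by 187 mm) begins 45 mm behind the grasp point.
Start: joints at [-1.384, 0.536, -0.004, 1.538, 0.003, 1.067, -0.071], TCP at [0.163, 0.629, 0.405] pointing down, gripper open.
Joint ranges: [-2.7, 2.7], [-0.37, 2.16], [-1.27, 1.26], [0.24, 2.4], [-1.31, 4.45], [0.19, 1.91], [-2.76, 2.76]. Speed limits (rad/s): [2.39, 2.39, 3.14, 3.14, 3.14, 3.14, 3.14].

### API

Orientations are given as a unit quaternion [x, y, z, w].
In Python, from plant import status, cams, arm gives the robot as it stands. The module is installed in compiled form; this text tells all that it offers.
- The arm moves only by the tool play_rows, never from a script. Its argument "increments" is a list that holds one entry, the list of rows, each a list of 7 numbers: the shift along the world's x, y, z in mm, then the turn, a rotation vector about the world's x, y, z in degrees, then the closure, from 0 (fully open) to 1 (shut). A call has 1 to 20 rows; each row shifts and turns the commanded pose from where the row before left it; what a row does not reach is not made up. A row lasts 1/8 s, in which the tool goes at most 62.5 mm and 10.7 degrees, less where a joint would pass 70% of its speed; a pose out of reach is approached as far as the arm can. A call with a gripper value outside its range is refused whole. The fingers move at their own pace and stop on an object; the grip force is fixed at half the most. Time passes only in rows, so rows that do not move let the fingers close. It gives the time, the measured TCP pose, the force, the opening and the grip force at its end, in the units of the state.
- status.get_state(): the state, without advancing time (a new reading comes with each control period).
- cams.capture(name): name is "side" or "top" or "wrist"; returns the picture (400x640x3 uint8, red, green, blue); there is no depth.
- cams.calibration(name): a dict with "fx", "fy", "cx", "cy" (pixels), "eye" and "rotation" of the camera in the world. Camera axes: x right, y down, z forward; pixel columns grow to the right and rows downward; lengths in m; the calibration is good to about 2 mm. A picture is of the moment at which its call begins: read the wrist's pose just before it. calibration takes no time and is no camera call; for the wrist camera it gives the pose at the moment of the call.
- arm.close_job(): hands the job in; it is judged then, once.
The state is a dict: "time_s": time; "joint_positions": joint angles; "dq": joint speeds; "joint_efforts": joint torques, N m; "tool_pos": TCP position; "orientation": TCP orientation; "ft_force": force on the tool from outside, world axes, zero at the start; "moment": the same for the moment, N m; "width": opening from 0.0 (shut) to 1.0 (fully open); "finger_force": force on a finger pad.
Only numpy, scipy, OpenCV 4.12 (cv2) and the standard library are available. Lean on these libraries where they do the work, as an engineer would, in place of code of your own. Each camera call takes 0.05 s, during which the arm holds its last target. There are 200 camera calls.

### The job

Two equal roller mixers stand on the bench, one with blood tubes lying on its rollers, one empty. On the loaded mixer, turn the small inner knob of the nested dial clockwise until its pointer lines up with the long raised bar on the mixer's deck, leaving the outer ring around it where it is set, then let go. Leave the empty mixer's knob alone.

Things in the scene. Friction and masses are not known exactly. Their poses are not given: they have to be found in the camera images.
- mixer_knob_grip (a point): Grip point of the loaded mixer's inner knob, on the dial's vertical axis, 27 mm above the outer ring's top and 14 mm below the knob's top. The knob: a black upright bar 40 mm long (plus a pointed nose), 14 thick, 36 high, on a 38 mm round skirt, 5 mm high. x axis: along the bar to its nose; y: across its thickness; z: up; turns with the knob. Keep fingertips 3 mm or more above the ring.
- mixer_knob (a joint): Angle (rad) of that knob: 0 when its nose and white line point at the long raised bar (18 x 5 mm, black) on the deck between ring and rollers; positive is counter-clockwise seen from above. Starts between 0.6 and 1.25. Friction 0.03 N m, no detents, stays where left, stops at -2.4 and 2.4.
- mixer_ring_line (a point): Outer end of the black line on top of the loaded mixer's outer ring, 34 mm from the dial's axis, 79 mm above the bench. The ring: bare aluminium, knurled, 77 mm across, 14 mm high, lying on the 65 mm high deck under the knob; turns easily (0.02 N m) if touched, independent of the knob; starts at any angle within 1.5 rad of the raised bar.
- idle_knob_nose (a point): Top of the pointed nose of the empty mixer's inner knob, 27 mm from its dial's axis, 120 mm above the bench. Both mixers: white, fixed, 300 x 200 mm, dial at the end nearer the robot, 100 mm from the middle; rollers and side cheeks rise to 94 mm. The loaded one has four lilac-capped tubes (to 98 mm high) on its rollers.

How it is judged:
At the end, for the whole second after the job is handed in: The loaded mixer's inner knob is released with its pointer within 0.19 rad (about 11 degrees) of the raised bar; the line of its outer ring is within 6 mm (10 degrees) and the empty mixer's pointer within 5 mm of where they started (value of joint mixer_knob between -0.19 and 0.19 rad and distance of mixer_ring_line from where it was at the start of the episode below 0.006 m and distance of idle_knob_nose from where it was at the start of the episode below 0.005 m); the robot touches nothing.
It fails at once if the outer ring of the loaded mixer was dragged more than 6 mm (10 degrees) (distance of mixer_ring_line from where it was at the start of the episode above 0.006 m).
It fails at once if the empty mixer's knob was turned (pointer moved more than 5 mm) (distance of idle_knob_nose from where it was at the start of the episode above 0.005 m).
It also fails if it takes over 32 s, if anything falls off the work surface, if the arm or the gripper's body presses on something with over 40 N, if the wrist force passes 120 N, or if a joint passes its speed limit or range.

## Working session

There is one attempt and no reset: what is moved stays moved. The work goes in short steps, Python scripts to look and compute and a tool call to move; the robot and the scene stay as the last step left them, time stands still between calls to the robot, and variables do not carry over. Pictures are saved under pics/ and viewed, at most 10 in all, crops included, and the job is handed in when it is done.

Besides the shell and the picture viewer there is one more tool, called after "Request:" by a JSON object that holds its "method" and its "body". play_rows: Moves the arm, as the interface text tells. Its arguments: {"type":"object","properties":{"increments":{"type":"array"}},"required":["increments"]}

```bash
mkdir -p pics; python3 - <<'E'
from plant import status,cams,arm
import cv2
s=status.get_state();print(s['time_s'],s['tool_pos'],s['orientation'],arm.hold_point_z)
for n in('top','side'):
    c=cams.calibration(n);print(n,c)
    cv2.imwrite(f'pics/{n}0.png',cams.capture(n)[:,:,::-1])
E
```

```text
0.0 [0.162517   0.62902494 0.40384877] [ 1.26045218e-01  9.92024134e-01 -8.48181770e-04 -3.41909881e-05] 0.1473
top {'fx': 446.2469830266004, 'fy': 446.2469830266004, 'cx': 324.64525949497886, 'cy': 192.5290589825357, 'eye': array([ 0.45499294, -0.00177738,  0.80788507]), 'rotation': array([-0.70318563,  0.70960634, -0.04072426,  0.01817542])}
side {'fx': 471.81013726478, 'fy': 471.81013726478, 'cx': 323.30428968575245, 'cy': 203.3463261476967, 'eye': array([0.45563506, 0.75303672, 0.7087597 ]), 'rotation': array([-0.01497522,  0.89994247, -0.43536221,  0.01841331])}
```

View pics/top0.png

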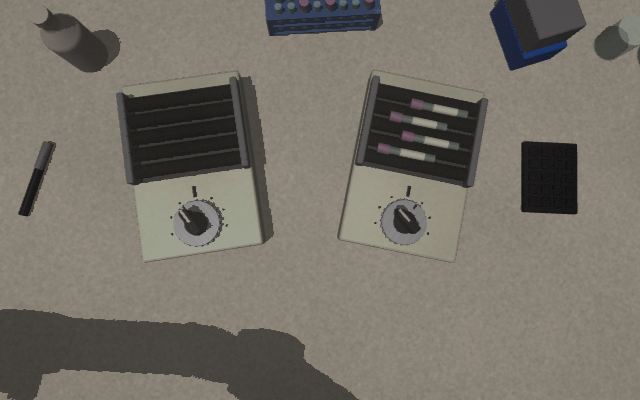

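View pics/side0.png

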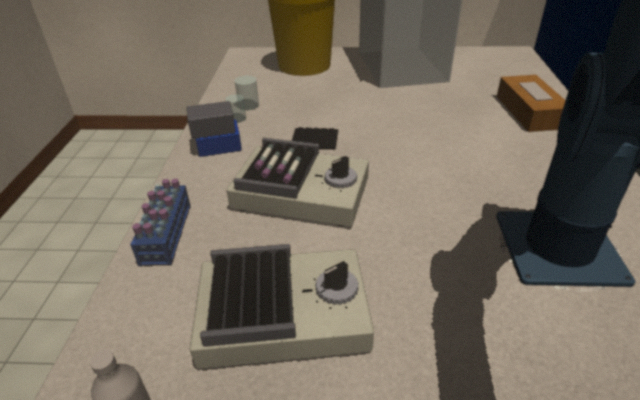

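The loaded mixer is the right one in the top view, with its dial near (404,221) and the raised bar near (409,190). Next I'll zoom in, rectified to world axes.

```bash
cat > h.py <<'E'
import numpy as np,cv2
from scipy.spatial.transform import Rotation as R
from plant import status,cams,arm
def proj(c,P):
    q=R.from_quat(c['rotation']).inv().apply(np.atleast_2d(P)-c['eye'])
    return np.c_[c['fx']*q[:,0]/q[:,2]+c['cx'],c['fy']*q[:,1]/q[:,2]+c['cy']]
def ray(c,uv,z):
    uv=np.atleast_2d(uv);d=R.from_quat(c['rotation']).apply(np.c_[(uv[:,0]-c['cx'])/c['fx'],(uv[:,1]-c['cy'])/c['fy'],np.ones(len(uv))])
    return c['eye']+d*((z-c['eye'][2])/d[:,2])[:,None]
def rect(c,img,cen,z,half=.06,n=400):
    # up = +x world, left = +y world
    a=np.array([[half,half],[half,-half],[-half,-half],[-half,half]])
    P=np.c_[a+cen,np.full(4,z)]
    H=cv2.getPerspectiveTransform(np.float32(proj(c,P)),np.float32([[0,0],[n,0],[n,n],[0,n]]))
    return cv2.warpPerspective(img,H,(n,n),flags=cv2.INTER_CUBIC)
E
python3 - <<'E'
from h import *
c=cams.calibration('top');im=cv2.imread('pics/top0.png')
p=ray(c,[[404,221]],.079)[0];print(p, ray(c,[[409,190]],.067))
o=np.hstack([rect(c,im,p[:2],.079),rect(c,im,p[:2],.120)])
cv2.imwrite('pics/r0.png',np.clip(o*1.4,0,255).astype('uint8'))
E
```

```text
[ 0.46790695 -0.15510983  0.079     ] [[ 0.51994015 -0.1673884   0.067     ]]
```

View pics/r0.png

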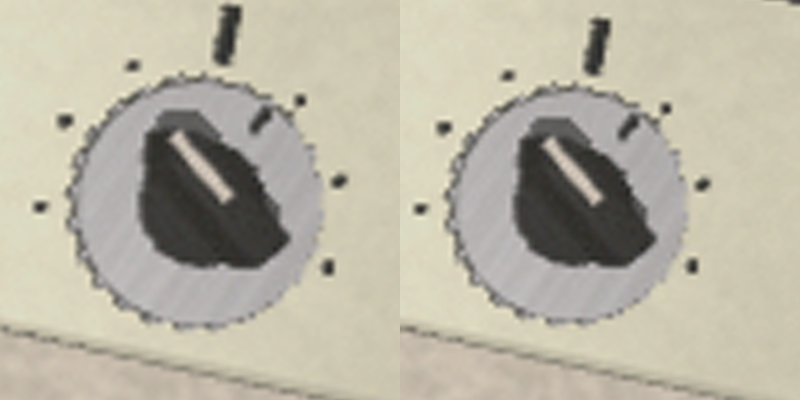

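The left panel has its ring centre near (198,202), and its raised bar points to about -13.5° in world. In the right panel the white line runs (600,203)→(548,140), about +39.5°. So the knob needs about -53°. I'll move above it with the fingers across the bar.

Request:
{"method": "play_rows", "body": {"increments": [[[48,-45,0,0,0,-8,0.4],[48,-45,0,0,0,-8,0.4],[48,-45,0,0,0,-8,0.4],[48,-45,0,0,0,-8,0.4],[48,-45,0,0,0,-8,0.4],[48,-45,0,0,0,-8,0.4],[1.7,-51.4,0,0,0,-7.8,0.4],[1.7,-51.4,0,0,0,-7.8,0.4],[1.7,-51.4,0,0,0,-7.8,0.4],[1.7,-51.4,0,0,0,-7.8,0.4],[1.7,-51.4,0,0,0,-7.8,0.4],[1.7,-51.4,0,0,0,-7.8,0.4],[1.7,-51.4,0,0,0,-7.8,0.4],[1.7,-51.4,0,0,0,-7.8,0.4],[1.7,-51.4,0,0,0,-7.8,0.4],[1.7,-51.4,0,0,0,-7.8,0.4],[0,0,-50,0,0,0,0.4],[0,0,0,0,0,0,0.4],[0,0,0,0,0,0,0.4]]]}}

```text
time_s: 2.48
tool_pos: [0.4534, -0.1408, 0.3556]
orientation: [0.941, 0.338, 0.0, -0.0]
ft_force: [-0.4, 0.5, 0.7]
width: 0.602
finger_force: 0.0
```

```bash
python3 - <<'E'
from h import *
s=status.get_state();print(s['time_s'],s['tool_pos'],R.from_quat(s['orientation']).as_matrix().round(4),s['width'],s['joint_positions'])
c=cams.calibration('wrist');im=cams.capture('wrist')[:,:,::-1].copy()
print(c)
cv2.imwrite('pics/w0.png',im)
a=np.array([.4673,-.1545])
o=np.hstack([rect(c,im,a,.079),rect(c,im,a,.120)])
cv2.imwrite('pics/w0r.png',np.clip(o*1.3,0,255).astype('uint8'))
E
```

```text
2.475 [ 0.45344036 -0.14081087  0.35555979] [[ 7.709e-01  6.370e-01  1.000e-04]
 [ 6.370e-01 -7.709e-01  0.000e+00]
 [ 1.000e-04  0.000e+00 -1.000e+00]] 0.6021742958060678 [-0.37502125  0.37338698  0.71441933  2.06537308 -0.33408052  0.81683876
 -0.34268223]
{'fx': 288.898785079474, 'fy': 288.898785079474, 'cx': 320.0665461277476, 'cy': 202.49380765685237, 'eye': array([ 0.51551586, -0.08883565,  0.33576952]), 'rotation': array([ 0.89325362, -0.42113896, -0.06693592,  0.14233598])}
```

View pics/w0.png

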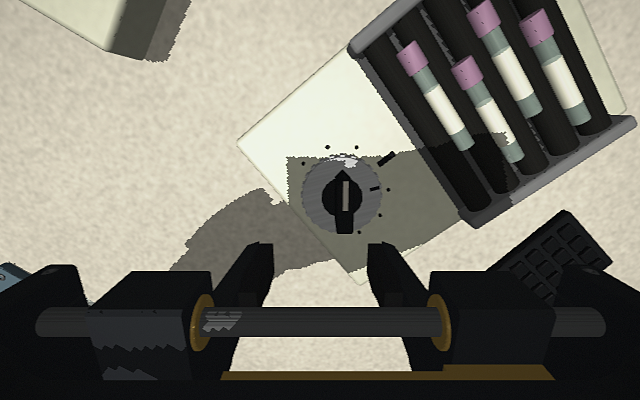

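View pics/w0r.png

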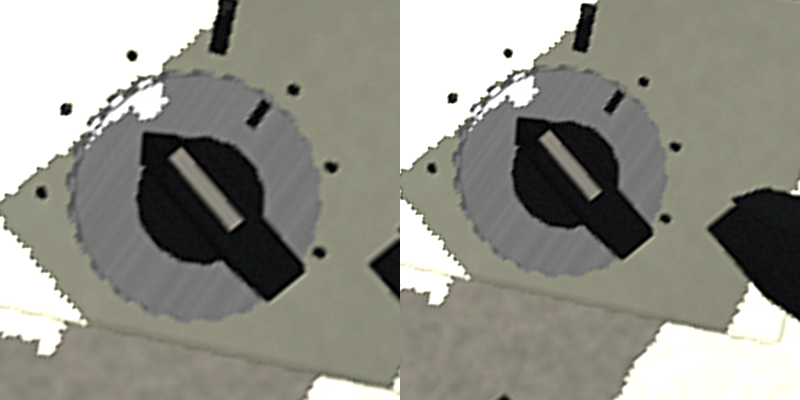

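Both views agree: the axis is near (0.468, -0.154) and the turn is about -52°. I'll centre over the knob and lower.

Request:
{"method": "play_rows", "body": {"increments": [[[7.5,-6.5,0,0,0,0,0.4],[7,-6.5,0,0,0,0,0.4],[0,0,-20,0,0,0,0.4],[0,0,-20,0,0,0,0.4],[0,0,-10,0,0,0,0.4],[0,0,0,0,0,0,0.4],[0,0,0,0,0,0,0.4]]]}}

```text
time_s: 3.4
tool_pos: [0.468, -0.1544, 0.3053]
orientation: [0.941, 0.338, 0.0, 0.0]
ft_force: [-0.5, -0.7, 0.5]
width: 0.602
finger_force: 0.0
```

Request:
{"method": "play_rows", "body": {"increments": [[[0,0.5,-12,0,0,0,0.4],[0,0,-12,0,0,0,0.4],[0,0,-12,0,0,0,0.4],[0,0,-12,0,0,0,0.4],[0,0,0,0,0,0,0.4],[0,0,0,0,0,0,0.6],[0,0,0,0,0,0,0.7],[0,0,0,0,0,0,0.8],[0,0,0,0,0,0,0.9],[0,0,0,0,0,0,1],[0,0,0,0,0,0,1],[0,0,0,0,0,0,1],[0,0,0,0,0,0,1]]]}}

```text
time_s: 5.03
tool_pos: [0.468, -0.154, 0.2569]
orientation: [0.941, 0.338, 0.0, 0.001]
ft_force: [2.9, -3.5, -0.3]
width: 0.155
finger_force: 30.0
```

Gripped: 13.6 mm opening, 30 N. Turning clockwise now.

Request:
{"method": "play_rows", "body": {"increments": [[[0,0,0,0,0,-5.2,1],[0,0,0,0,0,-5.2,1],[0,0,0,0,0,-5.2,1],[0,0,0,0,0,-5.2,1],[0,0,0,0,0,-5.2,1],[0,0,0,0,0,-5.2,1],[0,0,0,0,0,-5.2,1],[0,0,0,0,0,-5.2,1],[0,0,0,0,0,-5.2,1],[0,0,0,0,0,-5.2,1],[0,0,0,0,0,0,1],[0,0,0,0,0,0,1]]]}}

```text
time_s: 6.52
tool_pos: [0.468, -0.1539, 0.2569]
orientation: [0.994, -0.108, 0.001, 0.0]
ft_force: [2.4, -4.2, 0.9]
width: 0.151
finger_force: 30.0
```

```bash
python3 - <<'E'
from h import *
s=status.get_state();y=R.from_quat(s['orientation']).as_matrix()[:,1]
print(s['time_s'],s['tool_pos'],np.degrees(np.arctan2(y[1],y[0])),s['ft_force'],s['moment'],s['width'],s['joint_positions'])
E
```

```text
6.525 [ 0.46797802 -0.15391979  0.25693035] -102.39535230703869 [ 2.41489793 -4.17166515  0.90934219] [-0.82152815 -0.51078831 -0.01233817] 0.15145146631079892 [-0.38299917  0.65441839  0.80066076  2.08428497 -0.73599761  0.70795405
 -0.8824112 ]
```

Turned by 52°. I'll open gently, rise and look.

Request:
{"method": "play_rows", "body": {"increments": [[[0,0,0,0,0,0,0.75],[0,0,0,0,0,0,0.6],[0,0,0,0,0,0,0.4],[0,0,0,0,0,0,0.4],[0,0,12,0,0,0,0.4],[0,0,20,0,0,0,0.4],[0,0,30,0,0,0,0.4],[0,0,40,0,0,0,0.4],[0,0,40,0,0,0,0.4],[0,0,0,0,0,0,0.4],[0,0,0,0,0,0,0.4]]]}}

```text
time_s: 7.9
tool_pos: [0.4674, -0.1534, 0.3986]
orientation: [0.994, -0.109, -0.0, -0.0]
ft_force: [-0.3, 1.0, -0.7]
width: 0.602
finger_force: 0.0
```

```bash
python3 - <<'E'
from h import *
s=status.get_state();print(s['time_s'],s['tool_pos'],s['ft_force'])
c=cams.calibration('wrist');im=cams.capture('wrist')[:,:,::-1].copy()
a=np.array([.4685,-.1535])
o=np.hstack([rect(c,im,a,.079),rect(c,im,a,.120)])
cv2.imwrite('pics/w1r.png',np.clip(o*1.5,0,255).astype('uint8'))
E
```

```text
7.9 [ 0.46738509 -0.15337093  0.39857025] [-0.26304548  1.00299344 -0.65921995]
```

View pics/w1r.png

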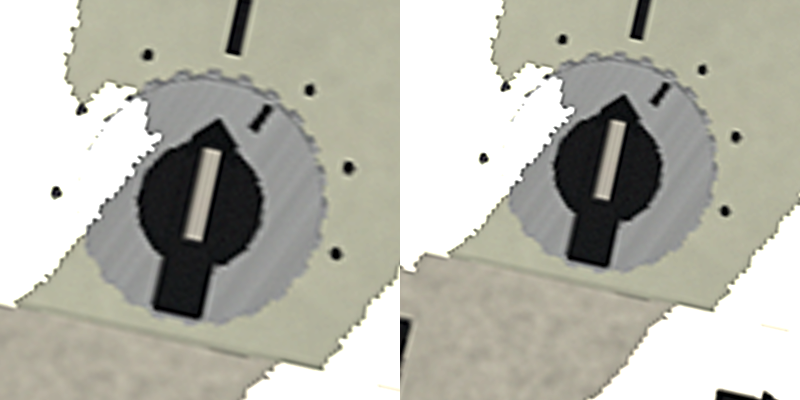

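The white line, (602,200)→(617,120), points about 10.6° clockwise of +x, and the raised bar about 12°. That puts them within about 2° of each other. The ring's line still sits at about 35–37°, so it hasn't moved noticeably. The gripper is clear, so I'm handing in.

```bash
python3 -c "
from plant import arm
print(arm.close_job())"
```

```text
the job is handed in; nothing more can be done
None
```

I turned the loaded mixer's inner knob clockwise to within about 2° of the raised bar and released it; the outer ring shows no real movement, the empty mixer was not approached, and the job was handed in at about 8 s with no verdict returned.

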